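# Sift the small nuts out and put the sieve back the right way round

## Task

The sieve of mixed brass nuts was pushed handle-first under the wire rack: draw it out, set it down on the table clear of the rack and let go, then take it again by its handle and, holding it level, shake it side to side over the grey tray until all four small nuts have dropped into the tray and only the three large ones are left in the sieve. Put the sieve back under the rack pan-first, lifted over the sill and standing flat behind it, with the large nuts still in it and the handle sticking straight out of the front. Do not touch the nuts with the gripper or tip the sieve, and leave the wrench, the screwdriver and the can alone.

Things in the scene. Friction and masses are not known exactly. Their poses are not given: they have to be found in the camera images.
- sieve_floor (a point): slotted sieve, a bare aluminium pan 116 mm long (its x) by 120 mm wide (its y), walls 3 mm thick and 36 mm high. This point: centre of the pan, on top of the 4 mm floor plate, so 4 mm above the sieve's underside. Its -x points to the handle, +x to the lug, z up. About 0.22 kg empty, 0.5 kg with the nuts
- sieve_slot (a point): middle of the sieve's central slot, at the underside of the sieve. Three slots 18 mm wide run the pan's length, at y = -44, 0, +44 mm; the nuts start on the two solid strips between (26 mm wide, y = -22 and +22 mm) and must slide sideways off them. Oily nuts, friction about 0.3: below 2 m/s2 they ride along, above 4 m/s2 they slide; strokes of 6 cm do
- sieve_handle (a point): centre of the sieve's handle: a straight level black plastic bar 145 mm long (along the sieve's x, from the pan's wall), 14 mm wide (y), 22 mm tall. The point is 130.5 mm from the pan's centre and 31 mm above the sieve's underside; axes as the sieve's. At the start the handle is under the rack's wire roof, out of reach
- sieve_lug (a point): short lug at the other end of the pan: a black plastic block 28 mm long (sieve's x), 14 mm wide (y), from 4 to 40 mm above the sieve's underside. The point is its middle along x and y, 72 mm from the pan's centre, 31 mm above the underside; axes as the sieve's. Open from above at the start: take the sieve here to draw it out
- rack_bay (a point): low white wire rack, fixed. Point: middle of its bay, on the table; -x points out of the open front, z up. Posts 12 mm thick at x = +-100, y = +-130 mm; between them a roof of wires 29 mm apart, underside 111 mm above the table; a wire along each side at 55 mm; back open. Across the front (x = -100 mm) a sill 6 mm thick, 14 mm high
- tray_in (a point): open grey plastic tray fixed to the table, 220 mm (its x) by 300 mm (its y) outside, 50 mm high, walls 4 mm: this point is the centre of its inner floor, about 4 mm above the table; z up
- wrench: bystander: steel wrench 200 mm long lying flat; origin at its underside
- driver: bystander: screwdriver 190 mm long lying flat; origin at its underside
- can: bystander: plain metal can, 60 mm across, 100 mm tall, standing; origin at the centre of its underside
- big0_center (a point): one of three large brass hex nuts, about 38 mm across the corners and 26 mm tall, 70 g, too large for the slots; this point is its centre
- big1_center (a point): one of three large brass hex nuts, about 38 mm across the corners and 26 mm tall, 70 g, too large for the slots; this point is its centre
- big2_center (a point): one of three large brass hex nuts, about 38 mm across the corners and 26 mm tall, 70 g, too large for the slots; this point is its centre
- small0_center (a point): one of four small brass hex nuts, about 13 mm across the corners and 10 mm tall, 11 g, passes the slots any way round; this point is its centre
- small1_center (a point): one of four small brass hex nuts, about 13 mm across the corners and 10 mm tall, 11 g, passes the slots any way round; this point is its centre
- small2_center (a point): one of four small brass hex nuts, about 13 mm across the corners and 10 mm tall, 11 g, passes the slots any way round; this point is its centre
- small3_center (a point): one of four small brass hex nuts, about 13 mm across the corners and 10 mm tall, 11 g, passes the slots any way round; this point is its centre
There are look-alikes about, which are no part of the job. Leave any orange or purple look-alike of the part that bears big0_center alone.

How it is judged:
By the outcome, as a careful person would: the job done as asked, in the order asked, and still so for the second after the job is handed in, with the robot touching nothing.
It also fails if it takes over 72 s, if anything falls off the work surface, if the arm or the gripper's body presses on something with over 40 N, if the wrist force passes 120 N, or if a joint passes its speed limit or range.

## Robot

A 6-joint arm with a two-finger parallel gripper is mounted at the origin on the work surface. World frame = base frame: x ahead of the robot, y to its left, z up, the work surface at z = 0. Lengths are in m, angles in rad, forces in N, time in s.
With the tool pointing down it reaches from about 0.3 to 0.775 m from the base axis. Payload 14.6 kg.
Tool frame: the origin (TCP) lies midway between the tips of the shut fingers; the grasp point (between the pads) lies 19 mm behind it (ctrl.tcp_to_grasp is the z of the grasp point in the tool frame, in m); z points along the fingers, y is the line along which they close (so a half turn about z gives the same grasp; the last joint's range is limited). The gripper opens to 94 mm and grips with 3 to 60 N. Pads are 16 mm wide; open, the fingers measure 119 mm over their backs; the gripper's body (75 mm by 177 mm) begins 78 mm behind the grasp point.
Start: joints at [1.153, 0.3, 1.521, -0, 1.321, -0.067], TCP at [0.189, 0.516, 0.182] pointing down, gripper open.
Joint ranges: [-3.03, 3.03], [-0.79, 2.21], [0.23, 2.52], [-1.04, 4.18], [0, 3.07], [-2.55, 2.55]. Speed limits (rad/s): [2.22, 2.22, 2.57, 3.14, 3.14, 3.14].

## Interface

Orientations are given as [roll, pitch, yaw] about the fixed x, y, z axes, in that order (R = Rz(yaw) Ry(pitch) Rx(roll)).
In Python, from station import monitor, camera, ctrl gives the robot as it stands.
- The arm moves only by the tool apply_moves, never from a script. Its argument "plan" is one flat list of numbers, 4 for each row, row after row: the shift along the tool's x, y, z in mm, then the turn about the tool's z in rad. In form: [dx, dy, dz, spin, dx, dy, dz, spin, ...]. A call has 1 to 20 rows; each row shifts and turns the commanded pose from where the row before left it, along the tool's axes as they then stand; what a row does not reach is not made up. A row lasts 1/10 s, in which the tool goes at most 50 mm and 8.59 degrees, less where a joint would pass 70% of its speed; a pose out of reach is approached as far as the arm can. A call is refused whole if a number of a shift passes 50 or a number of a turn 0.15, either way. A call with a gripper value outside its range is refused whole. "hand" is the gripper command: -1 is shut, 1 is fully open, values between are in proportion, set as the call begins (left out, the last holds). The fingers move at their own pace and stop on an object; "squeeze" is the grip in N (left out, the last holds). Time passes only in rows, so rows that do not move let the fingers close. It gives the time, the measured TCP pose, the force, the opening and the grip force at its end, in the units of the state.
- monitor.get_obs(): the state, without advancing time (a new reading comes with each control period).
- camera(name): name is "scene" or "side" or "wrist"; returns a dict with "image" (384x512x3 uint8, red, green, blue), "range_z" (384x512 float32, m along the optical axis (not along the pixel's ray), 0 where there is no reading), "mtx" (3x3 intrinsics, pixels), "distortion" ([k1, k2, p1, p2, k3] as OpenCV has them; the pictures are not rectified), "rvec" (rotation vector, rad) and "tvec" (3), from world to camera coordinates, as OpenCV has them. Camera axes: x right, y down, z forward; pixel columns grow to the right and rows downward; lengths in m; the calibration is good to about 2 mm. A picture is of the moment at which its call begins.
- ctrl.hand_in(): hands the job in; it is judged then, once.
The state is a dict: "time_s": time; "qpos": joint angles; "joint_vel": joint speeds; "tau": joint torques, N m; "ee_pos": TCP position; "eef_rot": TCP orientation; "force": force on the tool from outside, world axes, zero at the start; "moment": the same for the moment, N m; "grip_width": finger opening in m; "grip_force": force on a finger pad.
Only numpy, scipy, OpenCV 4.12 (cv2) and the standard library are available. Lean on these libraries where they do the work, as an engineer would, in place of code of your own. Each camera call takes 0.05 s, during which the arm holds its last target. There are 200 camera calls.

## Working session

There is one attempt and no reset: what is moved stays moved. The work goes in short steps, Python scripts to look and compute and a tool call to move; the robot and the scene stay as the last step left them, time stands still between calls to the robot, and variables do not carry over. Pictures are saved under pics/ and viewed, at most 11 in all, crops included, and the job is handed in when it is done.

Besides the shell and the picture viewer there is one more tool, called after ">>>" in YAML: its name, and indented under it one key for each argument. apply_moves: Moves the arm, as the interface text tells. Its arguments: {"type":"object","properties":{"plan":{"type":"array","items":{"type":"number"}},"hand":{"type":"number"},"squeeze":{"type":"number"}},"required":["plan"]}

```bash
ls; mkdir -p pics
cat > h.py <<'E'
import numpy as np, cv2
from station import monitor, camera, ctrl
def cam(n):
    c=camera(n); c['R']=cv2.Rodrigues(np.array(c['rvec'],float))[0]; c['t']=np.array(c['tvec'],float).ravel(); return c
def pts(c):
    h,w=c['range_z'].shape
    u,v=np.meshgrid(np.arange(w),np.arange(h))
    n=cv2.undistortPoints(np.stack([u,v],-1).reshape(-1,1,2).astype(np.float64),np.array(c['mtx']),np.array(c['distortion'])).reshape(h,w,2)
    z=c['range_z'][...,None]
    P=np.concatenate([n*z,z],-1)
    return (P-c['t'])@c['R']
def onplane(c,uv,z):
    n=cv2.undistortPoints(np.array(uv,float).reshape(-1,1,2),np.array(c['mtx']),np.array(c['distortion'])).reshape(-1,2)
    d=np.c_[n,np.ones(len(n))]@c['R']; o=-c['R'].T@c['t']
    return o+d*((z-o[2])/d[:,2:])
E
python3 - <<'E'
from h import *
print(monitor.get_obs(), ctrl.tcp_to_grasp)
a=cam('scene');b=cam('side');
for n,c in(('scene',a),('side',b)): 
    cv2.imwrite(f'pics/{n}0.png',cv2.resize(c['image'][...,::-1],(800,600))); print(n,-c['R'].T@c['t'])
np.savez('s0.npz',P=pts(a),I=a['image']);
E
```

```text
pics
{'time_s': 0.0, 'qpos': array([ 1.15342484e+00,  3.00470747e-01,  1.52160747e+00, -1.00873057e-05,
        1.32070175e+00, -6.65896339e-02]), 'joint_vel': array([ 8.23268775e-05, -2.84618400e-04, -5.90177736e-06,  2.33918568e-04,
       -1.27214733e-03,  6.44612113e-04]), 'tau': array([ 1.77947327e-04, -5.31790280e+01, -3.52749324e+01,  7.08754733e-02,
        2.42581952e-02, -9.21481796e-05]), 'ee_pos': array([0.18887493, 0.51623028, 0.18167538]), 'eef_rot': array([-3.14040732e+00, -6.92555336e-05,  2.79081326e+00]), 'force': array([-0.04024809, -0.67922557,  0.04427146]), 'moment': array([-0.02337571, -0.00337962, -0.01930803]), 'grip_force': 0.0, 'grip_width': 0.09393151285246565} -0.0188
scene [ 1.19336968 -0.16997387  1.01844704]
side [ 0.05843553 -0.53252099  0.72161343]
```

View pics/scene0.png

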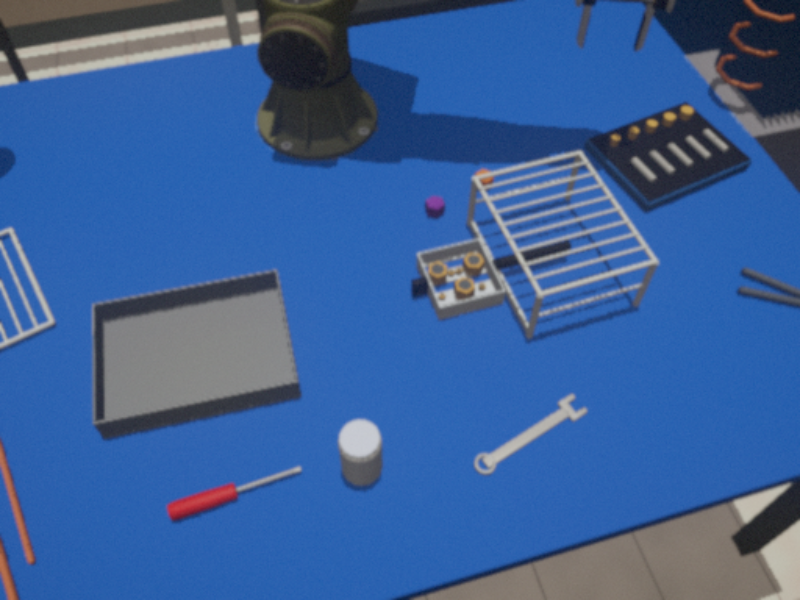

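View pics/side0.png

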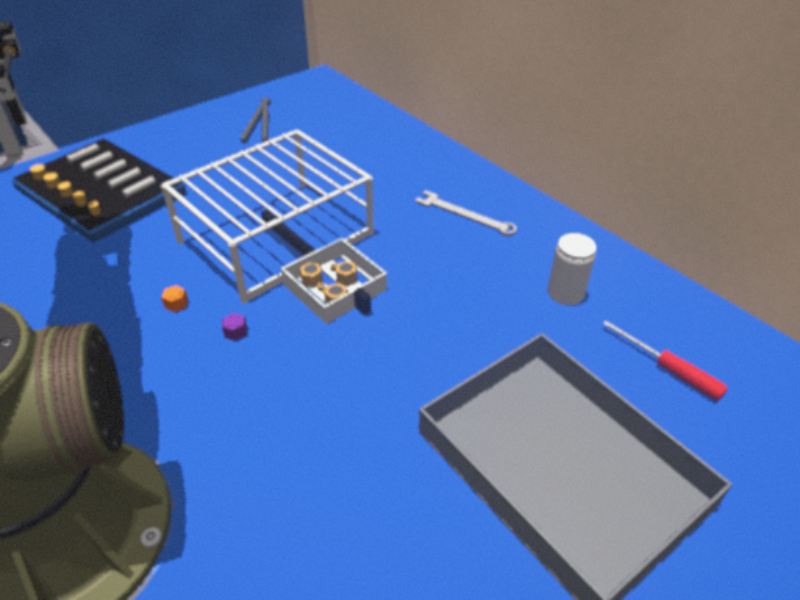

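Scene picture (800x600): the pan is at (460,278) with its lug at (418,286), and the handle runs under the rack roof to (570,247). The tray is at (195,350), the can at (360,450), the wrench at (530,435), the driver at (235,490). Could be mistaken: orange nut (483,177), purple nut (434,205), pliers (770,290), second rack (20,290). The sieve with the brass nuts is the one I want.

Run:
```python
from h import *
a=cam('scene');b=cam('side'); s=.64
def pr(c,n,L,z): 
    P=onplane(c,np.array(L)*s,z); print(n,P[:,:2].round(3).tolist())
    return P
pr(a,'rackroof',[(470,181),(583,155),(656,263),(540,294)],.114)
pr(b,'rackroof',[(232,242),(165,184),(297,132),(371,178)],.114)
pr(a,'tray',[(94,305),(277,272),(298,390),(103,428)],.050)
pr(b,'tray',[(542,336),(421,411),(728,485)],.050)
pr(a,'panrim',[(418,250),(478,239),(505,297),(440,311)],.036)
pr(b,'panrim',[(283,268),(345,241),(385,272),(328,311)],.036)
pr(a,'lug',[(418,281)],.04); pr(b,'lug',[(363,294)],.04)
pr(a,'can',[(360,436)],.1); pr(b,'can',[(577,243)],.1)
pr(a,'wrench',[(485,463),(575,405)],.005)
pr(a,'driver',[(170,510),(300,470)],.01)
pr(a,'handle',[(500,260),(570,246)],.04)
# lug by colour+depth
for n,c in(('a',a),('b',b)):
    P=pts(c); I=c['image'].astype(int)
    m=(I.max(2)<70)&(P[...,2]>.02)&(P[...,2]<.06)&(P[...,0]>.3)&(P[...,0]<.75)&(P[...,1]>-.05)&(P[...,1]<.6)
    k,l,st,ce=cv2.connectedComponentsWithStats(m.astype(np.uint8))
    for i in range(1,k):
        if st[i,4]>15: print(n,ce[i].round(),st[i,4],P[l==i].mean(0).round(3),P[l==i].min(0).round(3),P[l==i].max(0).round(3))
u,v=355,170
cv2.imwrite('pics/crop.png',cv2.resize(np.hstack([a['image'][135:215,245:345],b['image'][140:220,165:265]])[...,::-1],(800,320),interpolation=cv2.INTER_CUBIC))
```

```text
rackroof [[0.362, 0.198], [0.355, 0.412], [0.611, 0.422], [0.618, 0.222]]
rackroof [[0.36, 0.21], [0.35, 0.41], [0.608, 0.42], [0.621, 0.218]]
tray [[0.403, -0.45], [0.416, -0.154], [0.644, -0.165], [0.628, -0.447]]
tray [[0.623, -0.168], [0.407, -0.159], [0.611, -0.459]]
panrim [[0.423, 0.088], [0.428, 0.196], [0.558, 0.197], [0.556, 0.086]]
panrim [[0.428, 0.197], [0.544, 0.191], [0.547, 0.089], [0.428, 0.073]]
lug [[0.49, 0.068]]
lug [[0.487, 0.066]]
can [[0.764, -0.098]]
can [[0.768, -0.098]]
wrench [[0.812, 0.074], [0.76, 0.24]]
driver [[0.759, -0.374], [0.75, -0.188]]
handle [[0.485, 0.215], [0.489, 0.343]]
a [413. 113.] 512 [0.358 0.56  0.027] [0.3   0.514 0.02 ] [0.416 0.6   0.034]
a [349. 160.] 112 [0.487 0.297 0.04 ] [0.48  0.258 0.035] [0.494 0.34  0.046]
a [323. 167.] 66 [0.49  0.223 0.039] [0.48  0.204 0.027] [0.495 0.242 0.046]
a [269. 183.] 47 [0.495 0.07  0.031] [0.486 0.059 0.021] [0.499 0.082 0.043]
b [ 87. 122.] 362 [0.342 0.559 0.026] [0.3   0.513 0.022] [0.407 0.6   0.033]
b [187. 153.] 106 [0.478 0.247 0.037] [0.475 0.203 0.027] [0.485 0.304 0.045]
b [231. 193.] 29 [0.483 0.065 0.028] [0.48  0.055 0.02 ] [0.489 0.077 0.038]
```

View pics/crop.png

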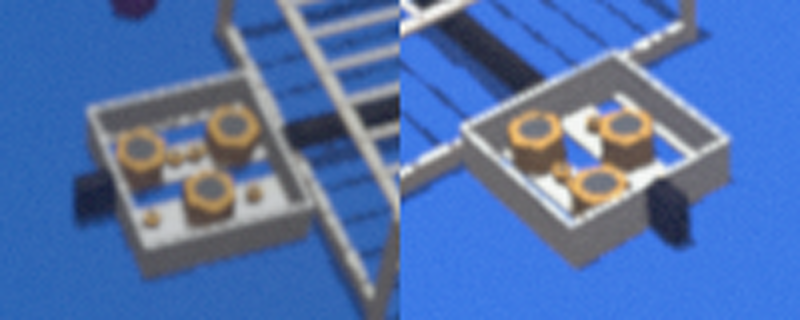

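The crop confirms it: bare pan with three large and four small brass nuts, lug on the left, and the handle running under the wire roof. Next I turn the tool and hover over the lug.

>>> apply_moves:
  plan: [0, 0, 0, 0.149, 0, 0, 0, 0.149, 0, 0, 0, 0.149, 0, 0, 0, 0.149, 0, 0, 0, 0.149, 0, 0, 0, 0.149, 0, 0, 0, 0.149, 0, 0, 0, 0.147]
  hand: 1
  squeeze: 60

```text
time_s: 1.0
ee_pos: [0.189, 0.5164, 0.1821]
eef_rot: [-3.141, 0.0, 1.595]
force: [-0.8, 0.7, -0.3]
grip_width: 0.0938
grip_force: 0.0
```

>>> apply_moves:
  plan: [-38, 24, 0, 0, -38, 24, 0, 0, -38, 24, 0, 0, -38, 24, 0, 0, -38, 24, 0, 0, -38, 24, 0, 0, -38, 24, 0, 0, -38, 24, 0, 0, -38, 24, 0, 0, -38, 24, 0, 0, -38, 23, 0, 0, -38, 23, 0, 0, 0, 0, 0, 0, 0, 0, 0, 0]

```text
time_s: 2.4
ee_pos: [0.4886, 0.0687, 0.1819]
eef_rot: [-3.141, -0.0, 1.599]
force: [-0.4, 1.2, 0.3]
grip_width: 0.0942
grip_force: 0.0
```

```bash
cat > lug.py <<'E'
from h import *
o=monitor.get_obs(); print(o['ee_pos'].round(4),o['eef_rot'].round(4),o['time_s'])
c=cam('wrist'); P=pts(c); I=c['image'].astype(int)
cv2.imwrite('pics/w1.png',c['image'][...,::-1])
m=(I.max(2)<80)&(P[...,2]>.03)&(P[...,2]<.05)
k,l,st,ce=cv2.connectedComponentsWithStats(m.astype(np.uint8))
for i in range(1,k):
    if st[i,4]>60:
        q=P[l==i]; d=np.linalg.svd(q[:,:2]-q[:,:2].mean(0),full_matrices=False)[2][0]
        print(ce[i].round(),st[i,4],q.mean(0).round(4),q.min(0).round(3),q.max(0).round(3),d.round(3))
E
python3 lug.py
```

```text
[0.4886 0.0687 0.1819] [-3.1409e+00 -1.0000e-04  1.5990e+00] 2.4
[258.  15.] 363 [0.4853 0.2527 0.0426] [0.479 0.238 0.04 ] [0.492 0.267 0.045] [ 0.035 -0.999]
[257.  54.] 250 [0.4863 0.2144 0.0425] [0.48  0.202 0.038] [0.493 0.227 0.045] [ 0.004 -1.   ]
[257. 177.] 217 [0.4897 0.0727 0.0403] [0.483 0.059 0.035] [0.497 0.086 0.043] [ 0.049 -0.999]
[201. 351.] 82 [ 0.4108 -0.2084  0.037 ] [ 0.409 -0.262  0.03 ] [ 0.414 -0.167  0.047] [0.04  0.999]
[316. 332.] 234 [ 0.5846 -0.1597  0.0463] [ 0.52  -0.162  0.039] [ 0.628 -0.157  0.05 ] [ 0.999 -0.034]
[338. 352.] 152 [ 0.6234 -0.2015  0.0403] [ 0.622 -0.236  0.03 ] [ 0.625 -0.168  0.05 ] [-0.039 -0.999]
```

View pics/w1.png

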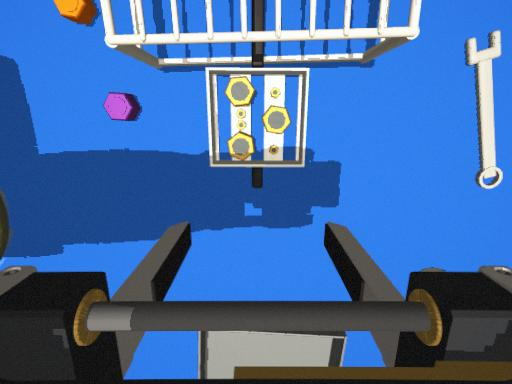

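Wrist picture: lug at (257,177), pan at (258,118), purple nut at (121,106) and orange nut at (76,8), both away from the fingers. Now down onto the lug, then grip.

>>> apply_moves:
  plan: [2, 0.5, 28, 0, 2, 0.5, 28, 0, 0, 0, 28, 0, 0, 0, 28, 0, 0, 0, 28, 0, 0, 0, 20, 0, 0, 0, 8, 0, 0, 0, 0, 0, 0, 0, 0, 0]

```text
time_s: 3.35
ee_pos: [0.4898, 0.0738, 0.0152]
eef_rot: [3.14, -0.0, 1.602]
force: [0.2, 0.1, 0.6]
grip_width: 0.094
grip_force: 0.0
```

>>> apply_moves:
  plan: [0, 0, 0, 0, 0, 0, 0, 0, 0, 0, 0, 0, 0, 0, 0, 0, 0, 0, 0, 0, 0, 0, 0, 0, 0, 0, 0, 0, 0, 0, 0, 0]
  hand: -1
  squeeze: 40

```text
time_s: 4.15
ee_pos: [0.4894, 0.0733, 0.0142]
eef_rot: [-3.142, -0.0, 1.601]
force: [0.3, -0.6, -0.5]
grip_width: 0.033
grip_force: 0.0
```

>>> apply_moves:
  plan: [0, 0, 0, 0, 0, 0, 0, 0, 0, 0, 0, 0, 0, 0, 0, 0, 0, 0, 0, 0]

```text
time_s: 4.65
ee_pos: [0.4894, 0.0733, 0.0142]
eef_rot: [-3.141, 0.0, 1.601]
force: [-0.9, -0.2, 1.2]
grip_width: 0.0125
grip_force: 40.0
```

>>> apply_moves:
  plan: [-4, 0, 0, 0, -8, 0, 0, 0, -11, 0, 0, 0, -11, 0, 0, 0, -11, 0, 0, 0, -11, 0, 0, 0, -11, 0, 0, 0, -11, 0, 0, 0, -11, 0, 0, 0, -11, 0, 0, 0, -11, 0, 0, 0, -11, 0, 0, 0, -11, 0, 0, 0, -11, 0, 0, 0, -11, 0, 0, 0, -11, 0, 0, 0, -11, 0, 0, 0, -8, 0, 0, 0, -4, 0, 0, 0, 0, 0, 0, 0]

```text
time_s: 6.65
ee_pos: [0.4952, -0.1163, 0.0143]
eef_rot: [3.141, 0.001, 1.6]
force: [0.5, -1.2, -0.1]
grip_width: 0.013
grip_force: 40.0
```

>>> apply_moves:
  plan: [0, 0, 0, 0, 0, 0, 0, 0, 0, 0, 0, 0, 0, 0, 0, 0, 0, 0, 0, 0, 0, 0, 0, 0]
  hand: 0.1

```text
time_s: 7.25
ee_pos: [0.4951, -0.1155, 0.0143]
eef_rot: [3.142, 0.0, 1.601]
force: [-0.4, -0.2, 0.1]
grip_width: 0.0509
grip_force: 0.0
```

>>> apply_moves:
  plan: [0, 0, -20, 0, 0, 0, -40, 0, 0, 0, -40, 0, 0, 0, -40, 0, 0, 0, -30, 0, 40, 0, 0, 0, 40, 0, 0, 0, 40, 0, 0, 0, 30, 0, 0, 0, 0, 0, 0, 0, 0, 0, 0, 0]

```text
time_s: 8.35
ee_pos: [0.4906, 0.0346, 0.1843]
eef_rot: [3.142, 0.0, 1.602]
force: [-0.2, -1.2, -0.6]
grip_width: 0.0518
grip_force: 0.0
```

```bash
python3 lug.py
```

```text
[0.4906 0.0346 0.1843] [3.1416e+00 2.0000e-04 1.6021e+00] 8.35
[256. 164.] 545 [0.4906 0.0547 0.0423] [0.483 0.013 0.033] [0.499 0.149 0.045] [ 0.058 -0.998]
[257. 281.] 136 [ 0.4969 -0.1152  0.0407] [ 0.491 -0.129  0.037] [ 0.503 -0.104  0.042] [ 0.038 -0.999]
```

View pics/w1.png

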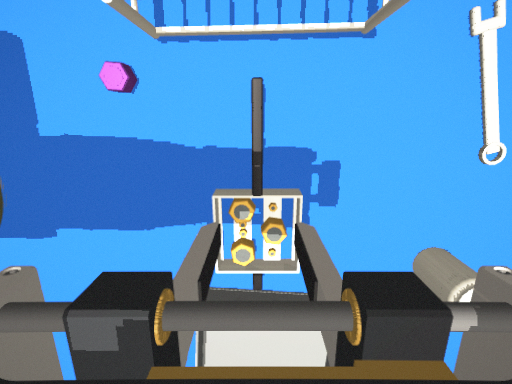

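Wrist picture: sieve standing clear of the rack, handle from (257,192) up to (257,80), all seven nuts still in the pan. Now take the handle.

>>> apply_moves:
  plan: [24, 0, 0, 0, 24, 0, 0, 0, 0, 0, 30, 0, 0, 0, 35, 0, 0, 0, 35, 0, 0, 0, 35, 0, 0, 0, 25, 0, 0, 0, 12, 0, 0, 0, 0, 0, 0, 0, 0, 0]

```text
time_s: 9.4
ee_pos: [0.4899, 0.0819, 0.0132]
eef_rot: [3.14, -0.0, 1.6]
force: [-0.1, -0.1, 0.4]
grip_width: 0.0514
grip_force: 0.0
```

>>> apply_moves:
  plan: [0, 0, 0, 0, 0, 0, 0, 0, 0, 0, 0, 0, 0, 0, 0, 0, 0, 0, 0, 0, 0, 0, 0, 0, 0, 0, 0, 0, 0, 0, 0, 0]
  hand: -1
  squeeze: 60

```text
time_s: 10.2
ee_pos: [0.4892, 0.0823, 0.0123]
eef_rot: [3.142, -0.0, 1.601]
force: [-0.3, -0.3, 2.1]
grip_width: 0.0132
grip_force: 60.0
```

>>> apply_moves:
  plan: [0, 0, -3, 0, 0, 0, -7, 0, 0, 0, -10, 0, 0, 0, -10, 0, 0, 0, -7, 0, 0, 0, -3, 0, 0, 0, 0, 0, 0, 0, 0, 0]

```text
time_s: 11.0
ee_pos: [0.489, 0.0823, 0.052]
eef_rot: [-3.141, 0.0, 1.601]
force: [0.0, 0.3, -4.7]
grip_width: 0.0128
grip_force: 60.0
```

```bash
cat > tilt.py <<'E'
from h import *
import sys
o=monitor.get_obs(); print(o['ee_pos'].round(4),o['eef_rot'].round(4),o['time_s'],o['force'].round(1),o['moment'].round(2),o['grip_width'])
e=o['ee_pos']; y=o['eef_rot'][2]; tx=np.array([np.cos(y),np.sin(y)]); ty=np.array([np.sin(y),-np.cos(y)])
for n in ('scene','side'):
    c=cam(n); P=pts(c); I=c['image'].astype(int)
    if len(sys.argv)>1: cv2.imwrite(f'pics/{sys.argv[1]}_{n}.png',c['image'][...,::-1])
    d=P[...,:2]-e[:2]; u=d@tx; v=d@ty; zz=P[...,2]-e[2]
    sat=I.max(2)-I.min(2)
    m=(abs(v)<.075)&(u<-.03)&(u>-.22)&(abs(zz-.03)<.045)
    rim=m&(abs(v)>.054)&(abs(v)<.064)&(u<-.075)&(u>-.18)&(sat<60)&(zz>-.01)
    if rim.sum()>30:
        # top envelope of the side walls
        for s in(1,-1):
            r=rim&(v*s>0)
            if r.sum()<20: continue
            b=[(a,np.percentile(zz[r&(u>a-.01)&(u<a+.01)],90)) for a in np.arange(-.17,-.08,.015) if (r&(u>a-.01)&(u<a+.01)).sum()>4]
            print(n,s,'wall top z rel tcp (u,z mm):',[(round(a*1e3),round(z*1e3)) for a,z in b])
    br=m&(I[...,0]-I[...,2]>50)&(I[...,0]>110)
    k,l,st,ce=cv2.connectedComponentsWithStats(br.astype(np.uint8))
    for i in range(1,k):
        if st[i,4]>=4: print('  brass',ce[i].round(),st[i,4],'u,v,z',(u[l==i].mean()*1e3).round(),(v[l==i].mean()*1e3).round(),(P[l==i,2].mean()*1e3).round())
E
python3 tilt.py lift; python3 -c "
import cv2,numpy as np
a=cv2.imread('pics/lift_scene.png');b=cv2.imread('pics/lift_side.png')
cv2.imwrite('pics/lift.png',cv2.resize(np.hstack([a[120:280,180:380],b[130:290,150:350]]),(800,320)))"
```

```text
[0.489  0.0823 0.052 ] [-3.1413  0.      1.6008] 11.0 [ 0.   0.3 -4.7] [0.36 0.03 0.02] 0.012754597761063342
scene 1 wall top z rel tcp (u,z mm): [(-155, -9), (-140, -4), (-125, -2), (-110, 1), (-95, 3), (-80, 7)]
scene -1 wall top z rel tcp (u,z mm): [(-155, -7), (-140, -5), (-125, -2), (-110, 0), (-95, 4), (-80, 6)]
  brass [237. 179.] 71 u,v,z -91.0 -18.0 49.0
  brass [217. 189.] 21 u,v,z -148.0 -12.0 38.0
  brass [230. 198.] 67 u,v,z -123.0 29.0 43.0
side 1 wall top z rel tcp (u,z mm): [(-155, -6), (-140, -5), (-125, -1), (-110, 2), (-95, 5), (-80, 5)]
side -1 wall top z rel tcp (u,z mm): [(-155, -9), (-140, -5), (-125, -3), (-110, 1), (-95, 4), (-80, 6)]
  brass [246. 207.] 108 u,v,z -91.0 -23.0 49.0
  brass [271. 208.] 92 u,v,z -124.0 22.0 43.0
  brass [264. 223.] 30 u,v,z -146.0 -20.0 38.0
```

View pics/lift.png

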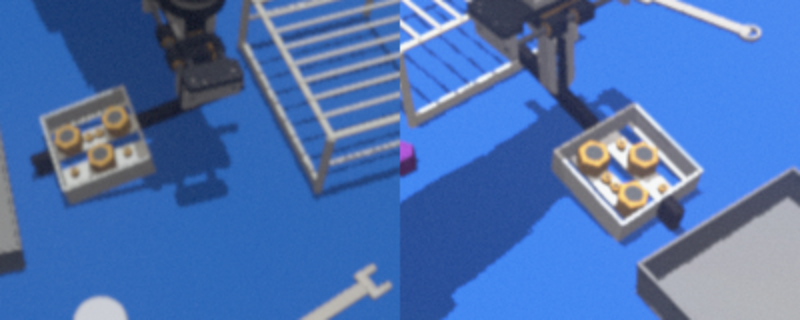

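Lift check: the pan sags about 10° lug-down, because the grip slips in rotation that far out on the handle. I'm setting it down again and regripping close to the pan, where the lever is shorter.

>>> apply_moves:
  plan: [0, 0, 5, 0, 0, 0, 8, 0, 0, 0, 8, 0, 0, 0, 6, 0, 0, 0, 5, 0, 0, 0, 4, 0, 0, 0, 3, 0, 0, 0, 0, 0, 0, 0, 0, 0]

```text
time_s: 12.0
ee_pos: [0.4891, 0.0822, 0.0133]
eef_rot: [-3.142, 0.0, 1.601]
force: [0.4, 1.2, 0.0]
grip_width: 0.0129
grip_force: 60.0
```

>>> apply_moves:
  plan: [0, 0, 0, 0, 0, 0, 0, 0, 0, 0, 0, 0, 0, 0, 0, 0]
  hand: -0.2

```text
time_s: 12.4
ee_pos: [0.4891, 0.0822, 0.0133]
eef_rot: [-3.142, 0.0, 1.601]
force: [-0.4, 0.2, -0.9]
grip_width: 0.0373
grip_force: 0.0
```

```bash
python3 tilt.py
python3 - <<'E'
from h import *
e=monitor.get_obs()['ee_pos']
for n in('scene','side'):
    c=cam(n);P=pts(c);I=c['image'].astype(int)
    m=(abs(P[...,2]-.037)<.006)&(I.max(2)-I.min(2)<60)&(I.max(2)>90)&(P[...,1]>-.13)&(P[...,1]<.06)&(abs(P[...,0]-.492)<.05)
    print(n,'pan y',np.percentile(P[m][:,1],[0,1,50,99,100]).round(3), 'x at handle wall')
    r=(abs(P[...,2]-.116)<.012)&(P[...,1]>.19)&(P[...,1]<.43)&(abs(P[...,0]-.49)<.15)&(I.min(2)>110)
    print('roof z',np.percentile(P[r][:,2],[5,50,95]).round(4), 'front y min',np.percentile(P[r][:,1],[0,1]).round(3))
E
```

```text
[0.4891 0.0822 0.0133] [-3.1416e+00  1.0000e-04  1.6007e+00] 12.4 [-0.4  0.2 -0.9] [-0.11  0.11 -0.04] 0.03733967514270874
scene 1 wall top z rel tcp (u,z mm): [(-170, 22), (-155, 22), (-140, 21), (-125, 22), (-110, 22), (-95, 22), (-80, 22)]
scene -1 wall top z rel tcp (u,z mm): [(-170, 21), (-155, 22), (-140, 21), (-125, 21), (-110, 21), (-95, 21), (-80, 22)]
  brass [236. 184.] 73 u,v,z -95.0 -19.0 28.0
  brass [211. 191.] 66 u,v,z -161.0 -18.0 28.0
  brass [226. 190.] 4 u,v,z -121.0 -17.0 14.0
  brass [228. 202.] 62 u,v,z -130.0 29.0 29.0
side 1 wall top z rel tcp (u,z mm): [(-170, 22), (-155, 22), (-140, 22), (-125, 22), (-110, 22), (-95, 22), (-80, 22)]
side -1 wall top z rel tcp (u,z mm): [(-170, 23), (-155, 23), (-140, 22), (-125, 23), (-110, 22), (-95, 22), (-80, 22)]
  brass [273. 213.] 85 u,v,z -130.0 22.0 29.0
  brass [248. 214.] 96 u,v,z -94.0 -22.0 28.0
  brass [262. 210.] 11 u,v,z -97.0 21.0 14.0
  brass [264. 229.] 127 u,v,z -151.0 -22.0 25.0
  brass [282. 227.] 4 u,v,z -166.0 19.0 15.0
scene pan y [-0.124 -0.119 -0.046  0.012  0.013] x at handle wall
roof z [0.1147 0.1192 0.1229] front y min [0.203 0.206]
side pan y [-0.129 -0.123 -0.05   0.027  0.059] x at handle wall
roof z [0.1132 0.1189 0.1219] front y min [0.201 0.203]
```

>>> apply_moves:
  plan: [-10, 0, 1, 0, -14, 0, 1, 0, -14, 0, 1, 0, -10, 0, 0, 0, -6, 0, 0, 0, 0, 0, 0, 0]

```text
time_s: 13.2
ee_pos: [0.4908, 0.0274, 0.0103]
eef_rot: [-3.142, -0.0, 1.6]
force: [-0.3, 0.0, -0.5]
grip_width: 0.0378
grip_force: 0.0
```

>>> apply_moves:
  plan: [0, 0, 0, 0, 0, 0, 0, 0, 0, 0, 0, 0, 0, 0, 0, 0, 0, 0, 0, 0]
  hand: -1
  squeeze: 60

```text
time_s: 13.7
ee_pos: [0.4908, 0.0286, 0.0103]
eef_rot: [3.142, -0.0, 1.601]
force: [-0.0, 2.4, -0.4]
grip_width: 0.0132
grip_force: 60.0
```

>>> apply_moves:
  plan: [0, 0, -3, 0, 0, 0, -6, 0, 0, 0, -8, 0, 0, 0, -6, 0, 0, 0, -3, 0, 0, 0, 0, 0, 0, 0, 0, 0]

```text
time_s: 14.4
ee_pos: [0.4907, 0.0283, 0.0362]
eef_rot: [-3.141, -0.0, 1.601]
force: [0.3, -0.2, -4.5]
grip_width: 0.0131
grip_force: 60.0
```

```bash
python3 tilt.py|grep -v brass
```

```text
[0.4907 0.0283 0.0362] [-3.1415 -0.      1.6008] 14.4 [ 0.3 -0.2 -4.5] [ 0.2   0.07 -0.06] 0.013098138373339372
scene 1 wall top z rel tcp (u,z mm): [(-140, 25), (-125, 22), (-110, 23), (-95, 22), (-80, 22)]
scene -1 wall top z rel tcp (u,z mm): [(-125, 22), (-110, 20), (-95, 21), (-80, 22)]
side 1 wall top z rel tcp (u,z mm): [(-140, 21), (-125, 22), (-110, 22), (-95, 22), (-80, 23)]
side -1 wall top z rel tcp (u,z mm): [(-140, 18), (-125, 22), (-110, 23), (-95, 22), (-80, 23)]
```

Nearly level now. Raise it and carry it smoothly over the tray.

>>> apply_moves:
  plan: [0, 0, -4, 0, 0, 0, -9, 0, 0, 0, -12, 0, 0, 0, -12, 0, 0, 0, -7, 0, -4, 0, -2, 0, -9, 1, 0, 0, -14, 1, 0, 0, -19, 1, 0, 0, -22, 2, 0, 0, -22, 2, 0, 0, -22, 2, 0, 0, -22, 2, 0, 0, -22, 2, 0, 0, -22, 2, 0, 0, -22, 2, 0, 0, -22, 1, 0, 0, -18, 1, 0, 0, -12, 0, 0, 0, -6, 0, 0, 0]

```text
time_s: 16.5
ee_pos: [0.5172, -0.2301, 0.0819]
eef_rot: [-3.141, -0.0, 1.6]
force: [0.9, 0.5, -4.4]
grip_width: 0.0131
grip_force: 60.0
```

>>> apply_moves:
  plan: [-2, 0, 0, 0, 0, 0, 0, 0, 0, 0, 0, 0]

```text
time_s: 16.8
ee_pos: [0.5176, -0.2304, 0.0823]
eef_rot: [-3.142, -0.0, 1.601]
force: [-0.8, 1.0, -4.7]
grip_width: 0.013
grip_force: 60.0
```

```bash
python3 tilt.py over; python3 -c "
import cv2,numpy as np
a=cv2.imread('pics/over_scene.png');b=cv2.imread('pics/over_side.png')
cv2.imwrite('pics/over.png',cv2.resize(np.hstack([a[130:290,40:240],b[190:350,260:460]]),(800,320)))"
```

```text
[ 0.5176 -0.2304  0.0823] [-3.1416e+00 -1.0000e-04  1.6015e+00] 16.8 [-0.8  1.  -4.7] [ 0.2   0.06 -0.04] 0.012978737772431408
scene 1 wall top z rel tcp (u,z mm): [(-125, 24), (-110, 23), (-95, 24), (-80, 24)]
scene -1 wall top z rel tcp (u,z mm): [(-125, 21), (-110, 22), (-95, 23), (-80, 23)]
  brass [127. 199.] 16 u,v,z -52.0 -24.0 97.0
  brass [104. 206.] 100 u,v,z -108.0 -20.0 95.0
  brass [117. 207.] 12 u,v,z -80.0 -19.0 84.0
  brass [123. 205.] 9 u,v,z -66.0 -18.0 85.0
  brass [120. 219.] 80 u,v,z -76.0 30.0 99.0
  brass [106. 225.] 9 u,v,z -111.0 27.0 85.0
side 1 wall top z rel tcp (u,z mm): [(-140, 21), (-125, 23), (-110, 22), (-95, 23), (-80, 23)]
side -1 wall top z rel tcp (u,z mm): [(-140, 21), (-125, 22), (-110, 22), (-95, 23), (-80, 23)]
  brass [361. 253.] 10 u,v,z -41.0 19.0 85.0
  brass [378. 259.] 142 u,v,z -76.0 23.0 99.0
  brass [350. 266.] 186 u,v,z -50.0 -26.0 96.0
  brass [374. 285.] 241 u,v,z -104.0 -26.0 95.0
  brass [392. 278.] 22 u,v,z -113.0 20.0 83.0
```

View pics/over.png

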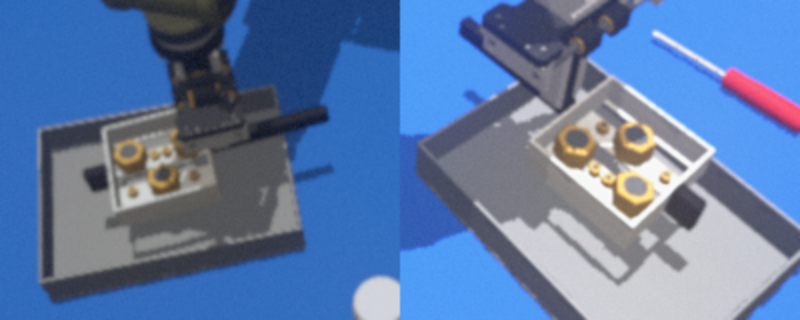

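Level, with all seven nuts aboard, well inside the tray in both views. Now shake.

>>> apply_moves:
  plan: [0, 30, 0, 0, 0, -30, 0, 0, 0, -30, 0, 0, 0, 30, 0, 0, 0, 30, 0, 0, 0, -30, 0, 0, 0, -30, 0, 0, 0, 30, 0, 0, 0, 30, 0, 0, 0, -30, 0, 0, 0, -30, 0, 0, 0, 30, 0, 0, 0, 30, 0, 0, 0, -30, 0, 0, 0, -30, 0, 0, 0, 30, 0, 0, 0, 0, 0, 0, 0, 0, 0, 0]

```text
time_s: 18.7
ee_pos: [0.518, -0.2307, 0.0824]
eef_rot: [3.141, 0.0, 1.602]
force: [-1.0, 0.6, -4.1]
grip_width: 0.0133
grip_force: 60.0
```

```bash
cat > nuts.py <<'E'
from h import *
import subprocess
for n in('scene','side'):
    c=cam(n);P=pts(c);I=c['image'].astype(int)
    br=(I[...,0]-I[...,2]>40)&(I[...,0]>90)&(I[...,1]>.5*I[...,0])&(P[...,0]>.40)&(P[...,0]<.64)&(P[...,1]<-.14)&(P[...,1]>-.47)
    k,l,st,ce=cv2.connectedComponentsWithStats(br.astype(np.uint8))
    for i in range(1,k):
        if st[i,4]>=4: print(n,ce[i].round(),st[i,4],P[l==i].mean(0).round(3))
E
python3 tilt.py sh; python3 nuts.py
```

```text
[ 0.518  -0.2307  0.0824] [3.1411e+00 3.0000e-04 1.6017e+00] 18.7 [-1.   0.6 -4.1] [0.19 0.04 0.02] 0.013279095302455508
scene 1 wall top z rel tcp (u,z mm): [(-125, 23), (-110, 23), (-95, 24), (-80, 24)]
scene -1 wall top z rel tcp (u,z mm): [(-125, 22), (-110, 23), (-95, 22), (-80, 22)]
  brass [124. 197.] 39 u,v,z -58.0 -32.0 99.0
  brass [103. 203.] 99 u,v,z -108.0 -29.0 97.0
  brass [114. 216.] 79 u,v,z -89.0 15.0 97.0
side 1 wall top z rel tcp (u,z mm): [(-140, 22), (-125, 23), (-110, 23), (-95, 23), (-80, 23)]
side -1 wall top z rel tcp (u,z mm): [(-140, 22), (-125, 23), (-110, 23), (-95, 23), (-80, 23)]
  brass [348. 268.] 164 u,v,z -51.0 -35.0 100.0
  brass [380. 266.] 151 u,v,z -87.0 11.0 100.0
  brass [374. 287.] 193 u,v,z -108.0 -32.0 98.0
scene [134. 178.] 4 [ 0.55  -0.245  0.234]
scene [124. 197.] 52 [ 0.492 -0.288  0.104]
scene [103. 203.] 117 [ 0.491 -0.34   0.096]
scene [115. 216.] 110 [ 0.535 -0.318  0.095]
side [302.  55.] 444 [ 0.415 -0.191  0.489]
side [350.  73.] 119 [ 0.527 -0.183  0.425]
side [333.  79.] 31 [ 0.444 -0.22   0.458]
side [364.  97.] 942 [ 0.5   -0.234  0.419]
side [348. 267.] 198 [ 0.49  -0.28   0.092]
side [377. 278.] 464 [ 0.513 -0.327  0.093]
side [332. 305.] 40 [ 0.455 -0.287  0.012]
side [364. 312.] 22 [ 0.49  -0.336  0.014]
side [347. 315.] 40 [ 0.461 -0.319  0.012]
```

```bash
python3 -c "
import cv2,numpy as np
a=cv2.imread('pics/sh_scene.png');b=cv2.imread('pics/sh_side.png')
cv2.imwrite('pics/sh.png',cv2.resize(np.hstack([a[160:270,60:200],b[220:330,290:430]]),(800,314),interpolation=cv2.INTER_CUBIC))"
```

```text
(no output)
```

View pics/sh.png

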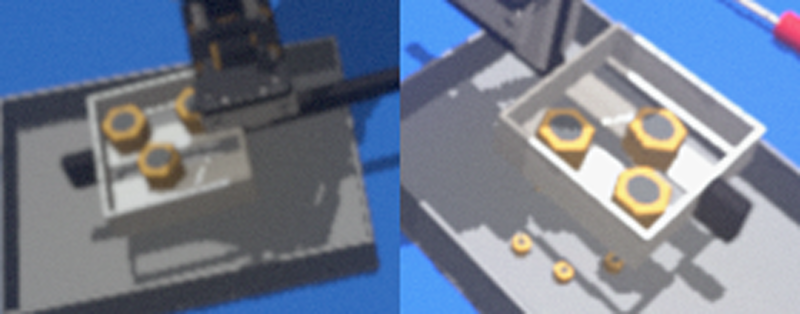

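Only the three large nuts show in the pan, and three small ones lie in the tray. The fourth is hidden (under the pan or behind a big nut), so a few more strokes and then I move aside to look.

>>> apply_moves:
  plan: [0, 30, 0, 0, 0, -30, 0, 0, 0, -30, 0, 0, 0, 30, 0, 0, 0, 30, 0, 0, 0, -30, 0, 0, 0, -30, 0, 0, 0, 30, 0, 0, 0, 30, 0, 0, 0, -30, 0, 0, 0, -30, 0, 0, 0, 30, 0, 0, 0, 0, 0, 0, 0, 0, 0, 0]

```text
time_s: 20.3
ee_pos: [0.5176, -0.231, 0.0823]
eef_rot: [3.142, 0.0, 1.601]
force: [-0.4, 0.2, -4.0]
grip_width: 0.013
grip_force: 60.0
```

>>> apply_moves:
  plan: [4, 0, 0, 0, 9, 0, 0, 0, 14, 0, 0, 0, 18, 0, 0, 0, 20, 0, 0, 0, 20, 0, 0, 0, 20, 0, 0, 0, 20, 0, 0, 0, 20, 0, 0, 0, 20, 0, 0, 0, 18, 0, 0, 0, 14, 0, 0, 0, 9, 0, 0, 0, 4, 0, 0, 0, 0, 0, 0, 0]

```text
time_s: 21.8
ee_pos: [0.5113, -0.0208, 0.0823]
eef_rot: [3.142, 0.0, 1.601]
force: [-0.6, 0.5, -3.9]
grip_width: 0.0135
grip_force: 60.0
```

```bash
python3 tilt.py sh2; python3 nuts.py|grep -v "0.[1-9]..\]$"
```

```text
[ 0.5113 -0.0208  0.0823] [3.1415e+00 1.0000e-04 1.6013e+00] 21.8 [-0.6  0.5 -3.9] [0.14 0.   0.02] 0.013466810209799463
scene 1 wall top z rel tcp (u,z mm): [(-140, 22), (-125, 21), (-110, 22), (-95, 23), (-80, 24)]
scene -1 wall top z rel tcp (u,z mm): [(-125, 21), (-110, 22), (-95, 21), (-80, 22)]
  brass [207. 180.] 29 u,v,z -68.0 -21.0 99.0
  brass [216. 178.] 13 u,v,z -46.0 -20.0 100.0
  brass [190. 181.] 79 u,v,z -108.0 -31.0 96.0
  brass [200. 195.] 86 u,v,z -95.0 16.0 98.0
side 1 wall top z rel tcp (u,z mm): [(-140, 22), (-125, 22), (-110, 23), (-95, 22), (-80, 22)]
side -1 wall top z rel tcp (u,z mm): [(-140, 20), (-125, 21), (-110, 22), (-95, 23), (-80, 23)]
  brass [275. 205.] 83 u,v,z -61.0 -26.0 100.0
  brass [300. 206.] 108 u,v,z -95.0 11.0 98.0
  brass [289. 220.] 121 u,v,z -107.0 -31.0 97.0
scene [185. 182.] 17 [ 0.483 -0.143  0.096]
scene [130. 206.] 12 [ 0.456 -0.288  0.013]
scene [118. 210.] 16 [ 0.461 -0.32   0.013]
scene [143. 219.] 17 [ 0.506 -0.263  0.013]
scene [113. 222.] 18 [ 0.492 -0.336  0.011]
side [294. 223.] 25 [ 0.483 -0.142  0.098]
side [340. 282.] 30 [ 0.504 -0.262  0.012]
side [332. 305.] 35 [ 0.455 -0.288  0.012]
side [365. 311.] 38 [ 0.493 -0.335  0.013]
side [347. 315.] 38 [ 0.461 -0.32   0.013]
```

All four small nuts are in the tray and the three big ones are in the sieve. Now measure the rack precisely for the return.

Run:
```python
from h import *
from scipy.spatial import cKDTree
for n in('scene','side'):
    c=cam(n);P=pts(c);I=c['image'].astype(int)
    r=(abs(P[...,2]-.117)<.008)&(P[...,1]>.17)&(P[...,1]<.45)&(abs(P[...,0]-.485)<.16)&(I.max(2)-I.min(2)<70)
    q=P[r]; X=q[:,:2].astype(np.float32)
    t=cKDTree(X); X=X[np.array([len(t.query_ball_point(x,.006))>3 for x in X])]
    (cx,cy),(w,h),a=cv2.minAreaRect(X); print(n,len(X),'c',round(cx,4),round(cy,4),'wh',round(w,3),round(h,3),'ang',round(a,2), 'z',np.percentile(q[:,2],[5,50,95]).round(4))
    # front wire: lowest-y edge line
    xs=[];ys=[]
    for x in np.arange(.38,.6,.02):
        s=X[abs(X[:,0]-x)<.01]
        if len(s): xs.append(x);ys.append(np.percentile(s[:,1],2))
    print('front edge',np.polyfit(np.array(xs)-.487,ys,1).round(4))
    # side edges
    for lo in(0,1):
        xs=[];ys=[]
        for y in np.arange(.24,.4,.02):
            s=X[abs(X[:,1]-y)<.01]
            if len(s): ys.append(y); xs.append(s[:,0].max() if lo else s[:,0].min())
        print('side',lo,np.polyfit(np.array(ys)-.31,xs,1).round(4))
```

```text
scene 2066 c 0.4852 0.313 wh 0.272 0.21 ang 3.0 z [0.1143 0.119  0.1228]
front edge [0.0532 0.2095]
side 0 [-0.0462  0.3509]
side 1 [-0.0558  0.619 ]
side 1698 c 0.4815 0.3119 wh 0.271 0.213 ang 3.24 z [0.1139 0.1187 0.122 ]
front edge [0.0503 0.2097]
side 0 [-0.0592  0.348 ]
side 1 [-0.0494  0.6144]
```

>>> apply_moves:
  plan: [4, -1, 0, -0.006, 8, -2, 0, -0.008, 12, -2, 0, -0.008, 12, -2, 0, 0, 8, -2, 0, 0, 4, -1, 3, 0, 0, 0, 7, 0, 0, 0, 10, 0, 0, 0, 11, 0, 0, 0, 11, 0, 0, 0, 10, 0, 0, 0, 8, 0, 0, 0, 5, 0, 0, 0, 3, 0, 0, 0, 2, 0, 0, 0, 0, 0, 0, 0, 0, 0]

```text
time_s: 23.8
ee_pos: [0.4993, 0.0263, 0.0126]
eef_rot: [3.141, 0.0, 1.623]
force: [-0.7, -1.1, -3.4]
grip_width: 0.0129
grip_force: 60.0
```

>>> apply_moves:
  plan: [0, 0, 0, 0, 0, 0, 0, 0, 0, 0, 0, 0, 0, 0, 0, 0]
  hand: -0.2

```text
time_s: 24.2
ee_pos: [0.4993, 0.0264, 0.0125]
eef_rot: [3.141, 0.0, 1.623]
force: [0.3, -0.0, 0.2]
grip_width: 0.037
grip_force: 0.0
```

```bash
cat > pan.py <<'E'
from h import *
o=monitor.get_obs(); print(o['ee_pos'].round(4),o['eef_rot'].round(4),o['time_s'],o['force'].round(1))
e=o['ee_pos']
for n in('scene','side'):
    c=cam(n);P=pts(c);I=c['image'].astype(int)
    m=(abs(P[...,2]-.037)<.006)&(I.max(2)-I.min(2)<60)&(I.max(2)>90)&(P[...,1]>-.135)&(P[...,1]<.03)&(abs(P[...,0]-e[0])<.075)
    k,l,st,ce=cv2.connectedComponentsWithStats(m.astype(np.uint8)); i=1+st[1:,4].argmax()
    (x,y),(w,h),a=cv2.minAreaRect(P[l==i][:,:2].astype(np.float32)); print(n,'pan centre',round(x,4),round(y,4),round(w,3),round(h,3),round(a,2))
E
python3 pan.py; python3 tilt.py
```

```text
[0.4993 0.0264 0.0125] [3.1411e+00 1.0000e-04 1.6228e+00] 24.2 [ 0.3 -0.   0.2]
scene pan centre 0.5044 -0.0476 0.125 0.119 4.16
side pan centre 0.5032 -0.0593 0.123 0.147 3.09
[0.4992 0.0264 0.0123] [3.1414e+00 1.0000e-04 1.6228e+00] 24.3 [ 0.2 -0.3 -0.1] [-0.01  0.03  0.  ] 0.03768061839232494
scene 1 wall top z rel tcp (u,z mm): [(-140, 25), (-125, 24), (-110, 23), (-95, 24), (-80, 23)]
scene -1 wall top z rel tcp (u,z mm): [(-125, 23), (-110, 23), (-95, 22), (-80, 24)]
  brass [210. 190.] 78 u,v,z -107.0 -31.0 28.0
  brass [225. 188.] 14 u,v,z -70.0 -23.0 30.0
  brass [220. 203.] 72 u,v,z -95.0 17.0 29.0
side 1 wall top z rel tcp (u,z mm): [(-140, 20), (-125, 24), (-110, 23), (-95, 23), (-80, 23)]
side -1 wall top z rel tcp (u,z mm): [(-140, 23), (-125, 23), (-110, 23), (-95, 23), (-80, 23)]
  brass [257. 218.] 56 u,v,z -63.0 -25.0 30.0
  brass [279. 218.] 93 u,v,z -95.0 11.0 29.0
  brass [269. 231.] 103 u,v,z -106.0 -31.0 28.0
```

>>> apply_moves:
  plan: [8, 0, 0, 0, 13, 0, 0, 0, 13, 0, 0, 0, 8, 0, 0, 0, 0, 0, 0, 0]

```text
time_s: 24.9
ee_pos: [0.4968, 0.0697, 0.0122]
eef_rot: [-3.142, -0.0, 1.625]
force: [0.2, 0.4, -0.9]
grip_width: 0.0371
grip_force: 0.0
```

>>> apply_moves:
  plan: [0, 0, 0, 0, 0, 0, 0, 0, 0, 0, 0, 0, 0, 0, 0, 0, 0, 0, 0, 0, 0, 0, 0, 0]
  hand: -1
  squeeze: 60

```text
time_s: 25.5
ee_pos: [0.4969, 0.0681, 0.0122]
eef_rot: [-3.142, 0.0, 1.623]
force: [-0.4, -2.0, -0.8]
grip_width: 0.0131
grip_force: 60.0
```

>>> apply_moves:
  plan: [0, 0, -2, 0, 0, 0, -5, 0, 0, 0, -8, 0, 0, 0, -8, 0, 0, 0, -5, 0, 0, 0, -2, 0, 0, 0, 0, 0]

```text
time_s: 26.2
ee_pos: [0.497, 0.0684, 0.0426]
eef_rot: [3.141, -0.0, 1.623]
force: [-0.9, -0.0, -4.1]
grip_width: 0.013
grip_force: 60.0
```

```bash
python3 tilt.py
```

```text
[0.497  0.0684 0.0426] [ 3.1411 -0.      1.6228] 26.2 [-0.9 -0.  -4.1] [0.3  0.07 0.01] 0.012997664095234005
scene 1 wall top z rel tcp (u,z mm): [(-170, 10), (-155, 10), (-140, 11), (-125, 13), (-110, 15), (-95, 16), (-80, 16)]
scene -1 wall top z rel tcp (u,z mm): [(-170, 9), (-155, 8), (-140, 11), (-125, 13), (-110, 13), (-95, 15), (-80, 17)]
  brass [230. 183.] 71 u,v,z -97.0 -19.0 51.0
  brass [210. 186.] 73 u,v,z -148.0 -30.0 45.0
  brass [220. 199.] 78 u,v,z -134.0 17.0 48.0
side 1 wall top z rel tcp (u,z mm): [(-170, 10), (-155, 10), (-140, 11), (-125, 12), (-110, 13), (-95, 15), (-80, 16)]
side -1 wall top z rel tcp (u,z mm): [(-170, 9), (-155, 9), (-140, 11), (-125, 11), (-110, 14), (-95, 14), (-80, 15)]
  brass [256. 210.] 94 u,v,z -99.0 -24.0 50.0
  brass [279. 212.] 94 u,v,z -135.0 11.0 48.0
  brass [268. 226.] 104 u,v,z -147.0 -32.0 45.0
```

Tilt is about 4° at this grip, and the sieve is on the rack axis to within 1 mm. I check for creep while moving in over the sill.

>>> apply_moves:
  plan: [0, 0, -4, 0, 6, 0, -4, 0, 10, 0, 0, 0, 14, 0, 0, 0, 14, 0, 0, 0, 14, 0, 0, 0, 14, 0, 0, 0, 12, 0, 0, 0, 8, 0, 0, 0, 3.5, 0, 0, 0, 0, 0, 0, 0]

```text
time_s: 27.4
ee_pos: [0.4919, 0.164, 0.0502]
eef_rot: [-3.142, 0.0, 1.623]
force: [0.3, -0.4, -2.8]
grip_width: 0.0131
grip_force: 60.0
```

```bash
python3 tilt.py in|grep -v brass; python3 -c "
import cv2,numpy as np
a=cv2.imread('pics/in_scene.png');b=cv2.imread('pics/in_side.png')
cv2.imwrite('pics/in.png',cv2.resize(np.hstack([a[80:230,240:440],b[70:220,90:290]]),(800,300),interpolation=cv2.INTER_CUBIC))"
```

```text
[0.4919 0.164  0.0502] [-3.1415e+00  1.0000e-04  1.6232e+00] 27.4 [ 0.3 -0.4 -2.8] [0.36 0.09 0.06] 0.013072307971062716
scene 1 wall top z rel tcp (u,z mm): [(-170, 10), (-155, 10), (-140, 12), (-125, 13), (-110, 14), (-95, 16), (-80, 17)]
scene -1 wall top z rel tcp (u,z mm): [(-170, 10), (-155, 9), (-140, 11), (-125, 13), (-110, 14), (-95, 15), (-80, 15)]
side 1 wall top z rel tcp (u,z mm): [(-170, 10), (-155, 11), (-140, 11), (-125, 13), (-110, 14), (-95, 15), (-80, 15)]
side -1 wall top z rel tcp (u,z mm): [(-170, 9), (-155, 10), (-140, 10), (-125, 12), (-110, 13), (-95, 15), (-80, 15)]
```

View pics/in.png

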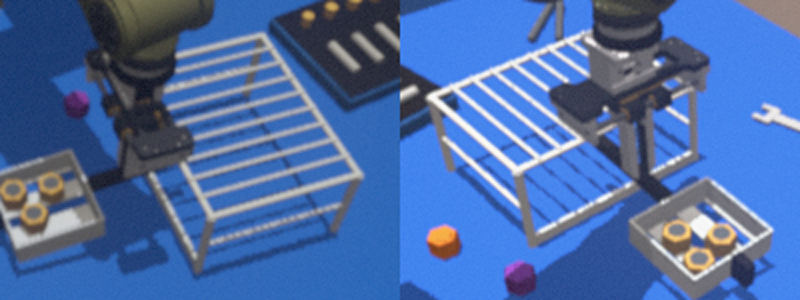

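The picture shows my mistake: the handle is going in first (handle under the roof, pan out at (45,205)). The sieve must be turned half round so the pan leads. Back out, turn a quarter, set it down, retake with the tool half-turned, and turn the other quarter.

>>> apply_moves:
  plan: [-4, 0, 0, 0, -8, 0, 0, 0, -12, 0, 0, 0, -14, 0, 0, 0, -14, 0, 0, 0, -14, 0, 0, 0, -14, 0, 0, 0, -12, 0, 0, 0, -8, 0, 0, 0, -4, 0, 0, 0, 0, 0, 0, 0]

```text
time_s: 28.6
ee_pos: [0.4974, 0.0595, 0.0502]
eef_rot: [-3.142, 0.0, 1.622]
force: [0.1, 0.0, -3.7]
grip_width: 0.0132
grip_force: 60.0
```

>>> apply_moves:
  plan: [0, 0, 0, -0.03, 0, 0, 0, -0.06, 0, 0, 0, -0.1, 0, 0, 0, -0.1, 0, 0, 0, -0.1, 0, 0, 0, -0.1, 0, 0, 0, -0.1, 0, 0, 0, -0.1, 0, 0, 0, -0.1, 0, 0, 0, -0.1, 0, 0, 0, -0.1, 0, 0, 0, -0.1, 0, 0, 0, -0.1, 0, 0, 0, -0.1, 0, 0, 0, -0.1, 0, 0, 0, -0.09, 0, 0, 0, -0.06, 0, 0, 0, -0.031, 0, 0, 0, 0]

```text
time_s: 30.5
ee_pos: [0.4971, 0.0603, 0.0501]
eef_rot: [-3.141, -0.001, -3.087]
force: [-0.6, 0.6, -3.0]
grip_width: 0.0128
grip_force: 60.0
```

```bash
python3 tilt.py
```

```text
[0.4971 0.0603 0.0501] [-3.1415e+00 -6.0000e-04 -3.0869e+00] 30.5 [-0.6  0.6 -3. ] [ 0.01  0.42 -0.02] 0.01282993514068457
scene 1 wall top z rel tcp (u,z mm): [(-170, 10), (-155, 11), (-140, 11), (-125, 14), (-110, 15), (-95, 18), (-80, 17)]
scene -1 wall top z rel tcp (u,z mm): [(-170, 9), (-155, 10), (-140, 12), (-125, 15), (-110, 15), (-95, 17), (-80, 18)]
  brass [270. 212.] 81 u,v,z -101.0 -25.0 58.0
  brass [289. 220.] 73 u,v,z -136.0 10.0 56.0
  brass [274. 230.] 73 u,v,z -148.0 -33.0 54.0
side -1 wall top z rel tcp (u,z mm): [(-170, 10), (-155, 10), (-140, 10), (-125, 12), (-110, 13), (-95, 14), (-80, 15)]
  brass [275. 158.] 58 u,v,z -131.0 8.0 55.0
  brass [291. 164.] 69 u,v,z -146.0 -33.0 54.0
  brass [274. 169.] 82 u,v,z -98.0 -21.0 56.0
```

>>> apply_moves:
  plan: [0, 0, 4, 0, 0, 0, 8, 0, 0, 0, 8, 0, 0, 0, 7, 0, 0, 0, 5, 0, 0, 0, 4, 0, 0, 0, 2, 0, 0, 0, 0, 0, 0, 0, 0, 0]

```text
time_s: 31.5
ee_pos: [0.4976, 0.0599, 0.0125]
eef_rot: [-3.142, 0.001, -3.089]
force: [-2.1, 0.4, -0.3]
grip_width: 0.0129
grip_force: 60.0
```

>>> apply_moves:
  plan: [0, 0, 0, 0, 0, 0, 0, 0, 0, 0, 0, 0, 0, 0, 0, 0, 0, 0, 0, 0, 0, 0, -10, 0, 0, 0, -25, 0, 0, 0, -25, 0, 0, 0, -10, 0]
  hand: 0

```text
time_s: 32.4
ee_pos: [0.4984, 0.0599, 0.0849]
eef_rot: [-3.142, 0.004, -3.089]
force: [-0.3, 0.7, -0.2]
grip_width: 0.047
grip_force: 0.0
```

>>> apply_moves:
  plan: [0, 0, 0, 0.149, 0, 0, 0, 0.149, 0, 0, 0, 0.149, 0, 0, 0, 0.149, 0, 0, 0, 0.149, 0, 0, 0, 0.149, 0, 0, 0, 0.149, 0, 0, 0, 0.149, 0, 0, 0, 0.149, 0, 0, 0, 0.149, 0, 0, 0, 0.149, 0, 0, 0, 0.149, 0, 0, 0, 0.149, 0, 0, 0, 0.149, 0, 0, 0, 0.149, 0, 0, 0, 0.149, 0, 0, 0, 0.149, 0, 0, 0, 0.149, 0, 0, 0, 0.149, 0, 0, 0, 0.149]

```text
time_s: 34.4
ee_pos: [0.4972, 0.0599, 0.0821]
eef_rot: [-3.142, 0.0, 0.208]
force: [0.2, -0.2, 0.5]
grip_width: 0.047
grip_force: 0.0
```

>>> apply_moves:
  plan: [0, 0, 0, 0.149, 0, 0, 0, 0.013, 0, 0, 0, 0]

```text
time_s: 34.7
ee_pos: [0.4973, 0.0599, 0.0822]
eef_rot: [-3.142, 0.0, 0.055]
force: [0.0, 0.2, -0.5]
grip_width: 0.0466
grip_force: 0.0
```

Run:
```python
from h import *
o=monitor.get_obs(); print(o['ee_pos'].round(4),o['eef_rot'].round(4),o['qpos'].round(2),o['time_s'])
for n in('scene','side','wrist'):
    c=cam(n);P=pts(c);I=c['image'].astype(int)
    g=(I.max(2)-I.min(2)<60)
    m=(abs(P[...,2]-.037)<.006)&g&(I.max(2)>90)&(P[...,0]>.53)&(P[...,0]<.72)&(abs(P[...,1]-.066)<.09)
    k,l,st,ce=cv2.connectedComponentsWithStats(m.astype(np.uint8)); i=1+st[1:,4].argmax()
    (x,y),(w,h),a=cv2.minAreaRect(P[l==i][:,:2].astype(np.float32)); print(n,'pan',round(x,4),round(y,4),round(w,3),round(h,3),round(a,2))
    m=(abs(P[...,2]-.042)<.005)&(I.max(2)<80)&(P[...,0]>.38)&(P[...,0]<.56)&(abs(P[...,1]-.06)<.05)
    q=P[m]
    if len(q)>20: print(' handle',len(q),q.min(0).round(3),q.max(0).round(3),'line y at x=.49',np.polyfit(q[:,0]-.49,q[:,1],1).round(4))
```

```text
[0.4973 0.0599 0.0822] [-3.1416e+00  2.0000e-04  5.5500e-02] [0.05 0.3  1.77 0.   1.07 1.56] 34.7
scene pan 0.614 0.0644 0.123 0.121 3.35
 handle 190 [0.433 0.05  0.037] [0.556 0.067 0.046] line y at x=.49 [0.0328 0.0575]
side pan 0.6174 0.0661 0.151 0.124 3.63
 handle 220 [0.408 0.047 0.037] [0.549 0.064 0.045] line y at x=.49 [0.0537 0.0555]
wrist pan 0.6106 0.0656 0.111 0.121 2.71
 handle 2026 [0.413 0.049 0.039] [0.555 0.069 0.045] line y at x=.49 [0.0529 0.0592]
```

Retaking the handle, lifting, shifting away from the rack and making the second quarter turn.

>>> apply_moves:
  plan: [0, 0, 25, 0, 0, 0, 25, 0, 0, 0, 13, 0, 0, 0, 7, 0, 0, 0, 0, 0, 0, 0, 0, 0]

```text
time_s: 35.45
ee_pos: [0.4978, 0.0599, 0.013]
eef_rot: [3.142, -0.001, 0.052]
force: [-0.3, -0.1, 0.1]
grip_width: 0.047
grip_force: 0.0
```

>>> apply_moves:
  plan: [0, 0, 0, 0, 0, 0, 0, 0, 0, 0, 0, 0, 0, 0, 0, 0, 0, 0, 0, 0, 0, 0, 0, 0, 0, 0, 0, 0]
  hand: -1
  squeeze: 60

```text
time_s: 36.15
ee_pos: [0.4974, 0.0599, 0.0124]
eef_rot: [3.142, -0.0, 0.052]
force: [0.3, -0.7, 1.8]
grip_width: 0.0132
grip_force: 60.0
```

>>> apply_moves:
  plan: [0, 0, -2, 0, 0, 0, -6, 0, 0, 0, -8, 0, 0, 0, -8, 0, 0, 0, -6, 0, 0, 4, -5, 0, 0, 8, -3, 0, 0, 12, 0, 0, 0, 14, 0, 0, 0, 14, 0, 0, 0, 14, 0, 0, 0, 12, 0, 0, 0, 9, 0, 0, 0, 5, 0, 0, 0, 3, 0, 0, 0, 0, 0, 0]

```text
time_s: 37.75
ee_pos: [0.5023, -0.0351, 0.0502]
eef_rot: [3.142, 0.0, 0.052]
force: [-0.9, 0.3, -3.2]
grip_width: 0.0127
grip_force: 60.0
```

```bash
sed -i 's/u=d@tx/u=d@tx*S/; s/v=d@ty/v=d@ty*S/; s/^import sys/import sys; S=-1/' tilt.py; python3 tilt.py
```

```text
[ 0.5023 -0.0351  0.0502] [3.1416 0.     0.0517] 37.75 [-0.9  0.3 -3.2] [ 0.    0.52 -0.04] 0.012663318622544238
scene 1 wall top z rel tcp (u,z mm): [(-170, 12), (-155, 13), (-140, 14), (-125, 16), (-110, 16), (-95, 16), (-80, 17)]
scene -1 wall top z rel tcp (u,z mm): [(-170, 13), (-155, 13), (-140, 13), (-125, 15), (-110, 17), (-95, 18), (-80, 17)]
  brass [233. 223.] 77 u,v,z -101.0 -24.0 60.0
  brass [252. 231.] 73 u,v,z -137.0 12.0 57.0
  brass [235. 241.] 71 u,v,z -150.0 -33.0 57.0
side -1 wall top z rel tcp (u,z mm): [(-170, 12), (-155, 13), (-140, 13), (-125, 14), (-110, 15), (-95, 16), (-80, 17)]
  brass [307. 177.] 13 u,v,z -136.0 1.0 57.0
  brass [320. 182.] 77 u,v,z -146.0 -32.0 56.0
  brass [303. 188.] 95 u,v,z -98.0 -21.0 58.0
```

>>> apply_moves:
  plan: [0, 0, 0, -0.03, 0, 0, 0, -0.06, 0, 0, 0, -0.1, 0, 0, 0, -0.1, 0, 0, 0, -0.1, 0, 0, 0, -0.1, 0, 0, 0, -0.1, 0, 0, 0, -0.1, 0, 0, 0, -0.1, 0, 0, 0, -0.1, 0, 0, 0, -0.1, 0, 0, 0, -0.1, 0, 0, 0, -0.1, 0, 0, 0, -0.1, 0, 0, 0, -0.1, 0, 0, 0, -0.09, 0, 0, 0, -0.06, 0, 0, 0, -0.031, 0, 0, 0, 0]

```text
time_s: 39.75
ee_pos: [0.5025, -0.0348, 0.0504]
eef_rot: [3.141, 0.0, 1.625]
force: [0.3, 0.4, -3.2]
grip_width: 0.013
grip_force: 60.0
```

```bash
python3 tilt.py
python3 - <<'E'
from h import *
e=monitor.get_obs()['ee_pos']; C=np.array([.4838,.3125]);X=np.array([-.052,.9986]);Y=np.array([-.9986,-.052])
print('s,lat',(e[:2]-C)@X,(e[:2]-C)@Y)
for n in('scene','side'):
    c=cam(n);P=pts(c);I=c['image'].astype(int)
    m=(abs(P[...,2]-.065)<.012)&(I.max(2)-I.min(2)<60)&(I.max(2)>90)&(P[...,1]>0)&(P[...,1]<.175)&(abs(P[...,0]-.498)<.09)
    k,l,st,ce=cv2.connectedComponentsWithStats(m.astype(np.uint8)); i=1+st[1:,4].argmax()
    q=P[l==i][:,:2]; (x,y),(w,h),a=cv2.minAreaRect(q.astype(np.float32)); print(n,'pan',round(x,4),round(y,4),round(w,3),round(h,3),round(a,2),'s range',np.percentile((q-C)@X,[0,2,98,100]).round(4))
E
```

```text
[ 0.5025 -0.0348  0.0504] [3.1411e+00 3.0000e-04 1.6250e+00] 39.75 [ 0.3  0.4 -3.2] [-0.56  0.06 -0.04] 0.013018696838945307
scene 1 wall top z rel tcp (u,z mm): [(-170, 11), (-155, 11), (-140, 11), (-125, 13), (-110, 14), (-95, 16), (-80, 17)]
scene -1 wall top z rel tcp (u,z mm): [(-170, 11), (-155, 11), (-140, 13), (-125, 14), (-110, 14), (-95, 15), (-80, 16)]
  brass [277. 173.] 51 u,v,z -130.0 7.0 57.0
  brass [289. 184.] 66 u,v,z -145.0 -34.0 55.0
  brass [269. 186.] 64 u,v,z -94.0 -27.0 60.0
side 1 wall top z rel tcp (u,z mm): [(-170, 11), (-155, 13), (-140, 13), (-125, 14), (-110, 15), (-95, 16), (-80, 16)]
  brass [222. 178.] 72 u,v,z -131.0 15.0 56.0
s,lat -0.34784337730202664 -0.0005606692979054327
scene pan 0.4988 0.0817 0.124 0.126 1.18 s range [-0.2951 -0.2942 -0.1759 -0.1683]
side pan 0.4661 0.085 0.161 0.073 83.84 s range [-0.3114 -0.2949 -0.156  -0.1488]
```

Run:
```python
from h import *
C=np.array([.4838,.3125]);X=np.array([-.052,.9986]);Y=np.array([-.9986,-.052])
for n in('scene','side','wrist'):
    c=cam(n);P=pts(c);I=c['image'].astype(int)
    w=(I.min(2)>120)&(I.max(2)-I.min(2)<70)
    S=(P[...,:2]-C)@X; T=(P[...,:2]-C)@Y
    m=w&(abs(P[...,2]-.0135)<.004)&(abs(S+.1)<.02)&(abs(T)<.115)
    if m.sum()>10: print(n,'sill',m.sum(),np.percentile(S[m],[5,50,95]).round(4),P[m][:,2].mean().round(4),'slope',np.polyfit(T[m],S[m],1).round(4))
    m=w&(abs(P[...,2]-.117)<.006)&(abs(S+.1)<.02)&(abs(T)<.115)
    if m.sum()>10: print(n,'roof front',m.sum(),np.percentile(S[m],[5,50,95]).round(4))
```

```text
scene sill 147 [-0.1026 -0.0995 -0.0963] 0.0136 slope [-0.0035 -0.0994]
scene roof front 293 [-0.1031 -0.0993 -0.0843]
side sill 215 [-0.1029 -0.0996 -0.0953] 0.0131 slope [-0.0035 -0.0993]
side roof front 356 [-0.1028 -0.0996 -0.0838]
```

Sill centre measured at s = -0.0995 m and the roof front wire edge at -0.103 m, so the target TCP at s = -0.146 leaves room on both sides. Insert.

>>> apply_moves:
  plan: [4, 0, 0, 0, 8, 0, 0, 0, 12, 0, 0, 0, 14, 0, 0, 0, 14, 0, 0, 0, 14, 0, 0, 0, 14, 0, 0, 0, 14, 0, 0, 0, 14, 0, 0, 0, 14, 0, 0, 0, 14, 0, 0, 0, 14, 0, 0, 0, 14, 0, 0, 0, 14, 0, 0, 0, 10, 0, 0, 0, 8, 0, 0, 0, 4, 0, 0, 0, 2, 0, 0, 0, 0, 0, 0, 0, 0, 0, 0, 0]

```text
time_s: 42.1
ee_pos: [0.4918, 0.1664, 0.0502]
eef_rot: [-3.142, 0.0, 1.622]
force: [0.0, -0.2, -4.2]
grip_width: 0.0131
grip_force: 60.0
```

>>> apply_moves:
  plan: [0, 0, 4, 0, 0, 0, 6, 0, 0, 0, 6, 0, 0, 0, 4, 0, 0, 0, 0, 0]

```text
time_s: 42.6
ee_pos: [0.4914, 0.1666, 0.0294]
eef_rot: [-3.14, 0.0, 1.623]
force: [0.4, -0.1, -3.8]
grip_width: 0.0133
grip_force: 60.0
```

Run:
```python
from h import *
e=monitor.get_obs()['ee_pos']
C=np.array([.4838,.3125]);X=np.array([-.052,.9986]);Y=np.array([-.9986,-.052]); print('tcp s',(e[:2]-C)@X,(e[:2]-C)@Y,e[2])
for n in('scene','side'):
    c=cam(n); cv2.imwrite(f'pics/r_{n}.png',c['image'][...,::-1])
a=cv2.imread('pics/r_scene.png');b=cv2.imread('pics/r_side.png')
cv2.imwrite('pics/r.png',cv2.resize(np.hstack([a[80:230,260:440],b[70:220,100:280]]),(800,334),interpolation=cv2.INTER_CUBIC))
```

```text
tcp s -0.1461242110985673 3.892679113874902e-05 0.029412381887260454
```

View pics/r.png

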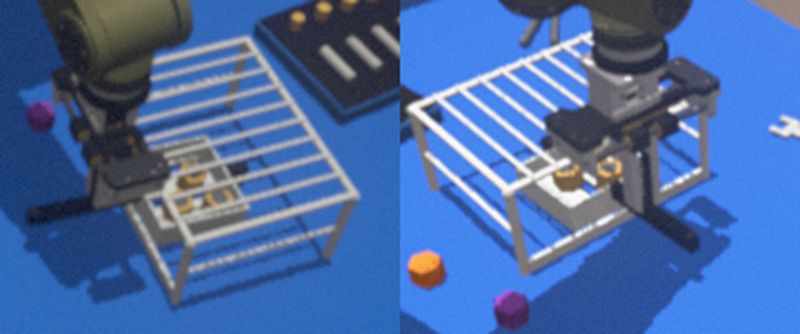

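The pan is under the roof behind the sill, the handle sticks out of the front, and the big nuts are in it. I lower the rest slowly while watching the force.

>>> apply_moves:
  plan: [0, 0, 3, 0, 0, 0, 3, 0, 0, 0, 3, 0, 0, 0, 0, 0]

```text
time_s: 43.1
ee_pos: [0.4917, 0.1668, 0.0209]
eef_rot: [-3.141, -0.0, 1.623]
force: [-0.1, 0.3, -3.2]
grip_width: 0.0129
grip_force: 60.0
```

>>> apply_moves:
  plan: [0, 0, 2, 0, 0, 0, 2, 0, 0, 0, 2, 0, 0, 0, 1.5, 0, 0, 0, 0, 0, 0, 0, 0, 0]

```text
time_s: 43.7
ee_pos: [0.4918, 0.1668, 0.0138]
eef_rot: [3.141, -0.0, 1.623]
force: [0.6, -1.2, -1.3]
grip_width: 0.0129
grip_force: 60.0
```

```bash
cat > fin.py <<'E'
from h import *
C=np.array([.4838,.3125]);X=np.array([-.052,.9986]);Y=np.array([-.9986,-.052])
o=monitor.get_obs(); e=o['ee_pos']; print('tcp s',((e[:2]-C)@X).round(4),e[2].round(4),o['force'].round(1),o['time_s'])
for n in('scene','side'):
    c=cam(n);P=pts(c);I=c['image'].astype(int)
    S=(P[...,:2]-C)@X; T=(P[...,:2]-C)@Y
    w=(abs(T)<.066)&(I.max(2)-I.min(2)<70)&(I.max(2)>70)&(P[...,2]>.025)&(P[...,2]<.055)&(S>-.12)&(S<.07)
    r=w&(abs(abs(T)-.0585)<.004)
    print(n,'wall tops',[(round(a*1e3),round(float(np.percentile(P[r&(abs(S-a)<.008)][:,2],90))*1e3)) for a in np.arange(-.08,.04,.02) if (r&(abs(S-a)<.008)).sum()>3], 'S',np.percentile(S[w],[1,99]).round(4) if w.sum()>5 else None,'T',np.percentile(T[w],[1,99]).round(4))
    b=(I[...,0]-I[...,2]>45)&(I[...,0]>100)&(abs(T)<.06)&(abs(S)<.1)&(P[...,2]<.06)
    k,l,st,ce=cv2.connectedComponentsWithStats(b.astype(np.uint8))
    print('  brass',[(st[i,4],(1e3*S[l==i].mean()).round(),(1e3*T[l==i].mean()).round(),(1e3*P[l==i,2].mean()).round()) for i in range(1,k) if st[i,4]>8])
    h=(I.max(2)<75)&(P[...,2]>.036)&(P[...,2]<.048)&(S<-.105)&(S>-.26)&(abs(T)<.03)
    if h.sum()>20: print('  handle slope',np.polyfit(S[h],T[h],1).round(3),'z slope',np.polyfit(S[h],P[h][:,2],1).round(3),'S',np.percentile(S[h],[1,99]).round(3))
E
python3 fin.py
```

```text
tcp s -0.1459 0.0138 [ 0.6 -1.2 -1.3] 43.7
scene wall tops [(-80, 36), (-60, 36), (-40, 38), (-20, 37), (0, 38), (20, 36)] S [-0.0924  0.0467] T [-0.0638  0.0583]
  brass [(np.int32(36), np.float64(-16.0), np.float64(5.0), np.float64(30.0)), (np.int32(15), np.float64(-10.0), np.float64(-28.0), np.float64(30.0)), (np.int32(12), np.float64(14.0), np.float64(-29.0), np.float64(28.0)), (np.int32(21), np.float64(-40.0), np.float64(-29.0), np.float64(29.0))]
  handle slope [ 0.017 -0.001] z slope [-0.001  0.042] S [-0.235 -0.153]
side wall tops [(-80, 37), (-60, 36), (-40, 36), (-20, 37), (20, 36)] S [-0.1146  0.0466] T [-0.0392  0.0606]
  brass [(np.int32(37), np.float64(-56.0), np.float64(-21.0), np.float64(29.0)), (np.int32(35), np.float64(-20.0), np.float64(21.0), np.float64(29.0))]
  handle slope [-0.037 -0.004] z slope [0.001 0.042] S [-0.236 -0.108]
```

Flat and straight. Down the last millimetre, release, and retreat upward then back.

>>> apply_moves:
  plan: [0, 0, 1, 0, 0, 0, 0, 0]

```text
time_s: 44.0
ee_pos: [0.4918, 0.1667, 0.0127]
eef_rot: [3.142, -0.0, 1.623]
force: [-0.6, -1.1, -0.9]
grip_width: 0.0131
grip_force: 60.0
```

>>> apply_moves:
  plan: [0, 0, 0, 0, 0, 0, 0, 0, 0, 0, 0, 0, 0, 0, 0, 0, 0, 0, -5, 0, 0, 0, -15, 0, 0, 0, -25, 0, 0, 0, -30, 0, 0, 0, -35, 0, -20, 0, -35, 0, -40, 0, -30, 0, -40, 0, -10, 0, -20, 0, 0, 0, 0, 0, 0, 0, 0, 0, 0, 0]
  hand: -0.1

```text
time_s: 45.5
ee_pos: [0.4979, 0.0471, 0.1979]
eef_rot: [-3.142, -0.0, 1.622]
force: [0.1, -0.6, 0.2]
grip_width: 0.042
grip_force: 0.0
```

```bash
python3 fin.py; python3 nuts.py | grep "0.01.\]"
python3 - <<'E'
from h import *
c=cam('scene'); cv2.imwrite('pics/end.png',cv2.resize(c['image'][...,::-1],(800,600)))
E
```

```text
tcp s -0.2658 0.1979 [ 0.1 -0.6  0.2] 45.5
scene wall tops [(-80, 37), (-60, 36), (-40, 35), (-20, 37), (0, 36), (20, 36)] S [-0.1016  0.0468] T [-0.0635  0.059 ]
  brass [(np.int32(34), np.float64(-16.0), np.float64(5.0), np.float64(29.0)), (np.int32(14), np.float64(-9.0), np.float64(-28.0), np.float64(30.0)), (np.int32(10), np.float64(15.0), np.float64(-28.0), np.float64(27.0)), (np.int32(18), np.float64(-40.0), np.float64(-28.0), np.float64(28.0))]
  handle slope [ 0.004 -0.005] z slope [0.004 0.041] S [-0.234 -0.107]
side wall tops [(-80, 37), (-60, 36), (-40, 36), (-20, 37), (0, 37), (20, 35)] S [-0.1175  0.0446] T [-0.0602  0.0605]
  brass [(np.int32(27), np.float64(-9.0), np.float64(-34.0), np.float64(28.0)), (np.int32(53), np.float64(-17.0), np.float64(13.0), np.float64(28.0)), (np.int32(70), np.float64(-47.0), np.float64(-24.0), np.float64(27.0))]
scene [130. 206.] 12 [ 0.455 -0.288  0.012]
scene [118. 210.] 16 [ 0.461 -0.32   0.013]
scene [143. 220.] 16 [ 0.506 -0.263  0.014]
scene [113. 222.] 18 [ 0.492 -0.336  0.011]
side [340. 282.] 29 [ 0.504 -0.262  0.013]
side [332. 305.] 34 [ 0.454 -0.288  0.013]
side [365. 311.] 36 [ 0.493 -0.335  0.012]
side [347. 315.] 38 [ 0.461 -0.32   0.013]
```

View pics/end.png

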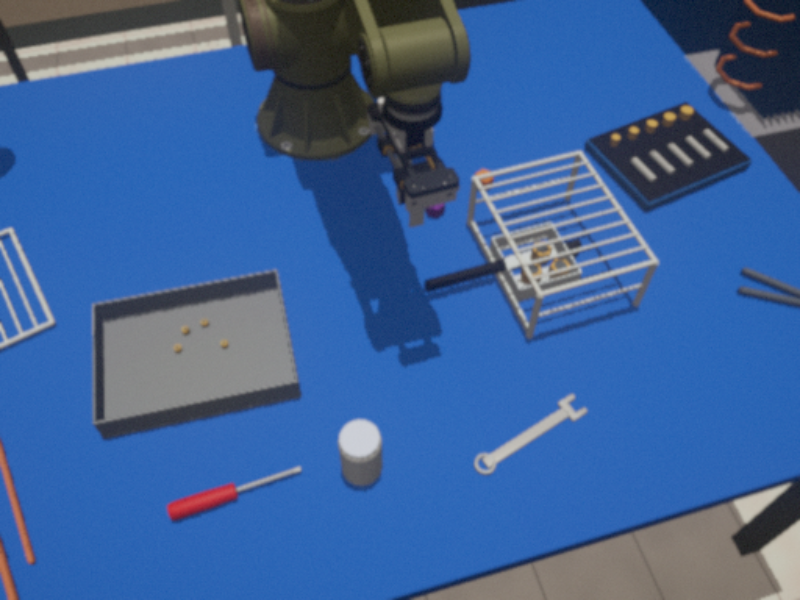

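The final picture shows the four small nuts in the tray near (200,335) and the sieve flat under the rack with its big nuts at (545,262). The handle sticks straight out to (430,285), and the bystanders haven't moved.

```bash
python3 -c "
from station import ctrl
print(ctrl.hand_in())"
```

```text
the job is handed in; nothing more can be done
None
```

The job is handed in at about 46 s: the four small nuts are in the tray, and the sieve stands flat behind the sill with its three large nuts and the handle straight out the front. On the way the sieve sagged lug-down about 10° on the first handle lift and 3–4° while being carried back, and I once started it in handle-first before backing out and turning it.

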